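# Close the quick clamp of a filter holder

### The job

Close the quick clamp on the steel filter holder: first push the clamp strap round with the outside of a finger until it is fully home over the lid, against its stop pin, and only then push the cam lever all the way down with a fingertip so that the pad presses on the lid. Leave the lid seated on its cell and do not disturb the glassware and other things around the holder.

Things in the scene. Friction and masses are not known exactly. Their poses are not given: they have to be found in the camera images.
- holder: Filter holder bolted to the bench. Aluminium base plate 120 (x) x 230 (y) x 12 mm; origin at the centre of its underside, at bench height. In its own axes (z up): a round steel cell (78 mm wide at its flange, flange top 55 mm high) stands on the origin; the strap's pivot post is at y = -75 mm; the stop pin (12 mm thick, 85 mm high) stands at x = +18, y = +58 mm. The strap at home lies along +y over the cell. Its -x side roughly faces the robot.
- strap_hinge (a point): Point on the vertical pivot axis of the strap, at the strap's mid-thickness, 81 mm above the bench; axes as the holder's.
- strap (a joint): Angle of the clamp strap in rad: 0 = home over the lid, against the stop pin (hard stop); it grows as the strap swings out, counter-clockwise seen from above (from the holder's +y towards its -x), to 1.9. Stays where it is left: friction about 0.2 N m. The strap swings level, cannot be lifted and has no spring.
- strap_end (a point): Centre of the free end of the steel strap, at mid-thickness, 148 mm from the pivot axis. The strap is a flat bar 24 mm wide, 12 mm thick, its underside 75 mm above the bench (10 mm above the lid). The point's axes turn with the strap: +y runs along it from the pivot to the free end, z up, -x is the side to push for closing.
- cam_axis (a point): Pivot of the cam lever on the strap: 75 mm from the strap's pivot axis along the strap, on its centre line, 22 mm above its mid-thickness (103 mm above the bench). Axes turn with the strap, as strap_end; the lever turns about its x axis, in the vertical plane along the strap.
- cam (a joint): Angle of the cam lever in rad: 0 = thrown back, open; 1.85 = fully down (hard stop), lying along the strap and pointing to its free end. Its elevation above the strap's outward direction is 1.90 minus this value: it stands near upright or leans back towards the post at the start. Stays where it is left: friction about 0.16 N m, no spring; the last fifth of the stroke, with the pad on the lid, needs up to about 0.3 N m, and the lever still stays down by itself.
- lever_tip (a point): Free tip of the cam lever, 90 mm from cam_axis, on the lever's centre line. The lever is a steel bar 14 mm wide and 8 mm thick, with a grey plastic end 22 mm long, 18 mm wide and 12 mm thick.
- lid: Loose flat round steel lid, 78 mm wide, 10 mm thick, 0.3 kg; origin at the centre of its underside, 55 mm above the bench; a 54 mm wide, 6 mm deep spigot below keeps it on the cell with 2 mm play. Its top is 65 mm above the bench.
- pad: Black pressure pad, 24 mm wide, under the strap at the lever's pivot; origin at the centre of its lower face. The cam drives it down up to 5 mm; it meets the lid (4 mm below it) when the lever is about four fifths of the way down, if the strap is home.
- dish: Bystander: shallow round glass dish, 68 mm wide, 16 mm high, lying in front of the holder, partly under the open strap; origin at the centre of its underside.
- vial: Bystander: small amber jar, 28 mm wide, 55 mm high, behind the holder; origin at the centre of its underside.
- stopper: Bystander: cork stopper, 30 mm wide, 28 mm high, behind the holder; origin at the centre of its underside.
- beaker: Bystander: glass beaker, 72 mm wide, 90 mm high, to the left of the holder; origin at the centre of its underside.
- spatula: Bystander: steel spoon, 160 mm long, lying to the right of the holder; origin at the centre of its underside.
- bottle_a: Bystander: white plastic bottle with a blue cap, 60 mm wide, 130 mm high, at the left of the bench; origin at the centre of its underside.
- bottle_b: Bystander: amber jar, 68 mm wide, 120 mm high, at the right of the bench; origin at the centre of its underside.
Things that resemble listed ones, but are neither listed nor needed, are in the scene too. Leave any black or green look-alike of the lid alone.

How it is judged:
By the outcome, as a careful person would: the job done as asked, in the order asked, and still so for the second after the job is handed in, with the robot touching nothing.
It also fails if it takes over 48 s, if anything falls off the work surface, if the arm or the gripper's body presses on something with over 40 N, if the wrist force passes 120 N, or if a joint passes its speed limit or range.

### The arm

A 6-joint arm with a two-finger parallel gripper is mounted at the origin on the work surface. World frame = base frame: x ahead of the robot, y to its left, z up, the work surface at z = 0. Lengths are in m, angles in rad, forces in N, time in s.
With the tool pointing down it reaches from about 0.35 to 0.975 m from the base axis. Payload 4.9 kg.
Tool frame: the origin (TCP) lies at the very end of the fingers, on their centre line; the grasp point (between the pads) lies 19 mm behind it (ctrl.grip_point_offset is the distance from the TCP to the grasp point, in m); z points along the fingers, y is the line along which they close (so a half turn about z gives the same grasp; the last joint's range is limited). The gripper opens to 85 mm and grips with 20 to 120 N. Pads are 22 mm wide; open, the fingers measure 114 mm over their backs; the gripper's body (76 mm by 85 mm) begins 54 mm behind the grasp point. The pads swing forward as they close: fully open they stand 13 mm farther back than shut.
Start: joints at [-1.382, 0.053, 1.613, -0, 1.476, -0.119], TCP at [0.189, -0.596, 0.231] pointing down, gripper open.
Joint ranges: [-3.01, 3.01], [-1.01, 2.22], [0.06, 2.58], [-1.02, 4.17], [0.09, 2.62], [-3.14, 3.14]. Speed limits (rad/s): [2.57, 2.57, 3.14, 3.14, 3.14, 3.14].

### API

Orientations are given as a rotation vector (axis times angle).
In Python, from station import ctrl gives the robot as it stands.
- The arm moves only by the tool send_rows, never from a script. Its argument "rows" is a list of rows, each a list of 3 entries, a list of its own where there are three numbers: the finger opening in cm, from 0 to 8.54, then the shift along the tool's x, y, z in cm, then the turn about the tool's z in degrees. A call has 1 to 10 rows; each row shifts and turns the commanded pose from where the row before left it, along the tool's axes as they then stand; what a row does not reach is not made up. A row lasts 1/8 s, in which the tool goes at most 62.5 mm and 10.7 degrees, less where a joint would pass 70% of its speed; a pose out of reach is approached as far as the arm can. A call with a gripper value outside its range is refused whole. The fingers move at their own pace and stop on an object; "newtons" is the grip in N (left out, the last holds). Time passes only in rows, so rows that do not move let the fingers close. It gives the time, the measured TCP pose, the force, the opening and the grip force at its end, in the units of the state.
- ctrl.get_obs(): the state, without advancing time (a new reading comes with each control period).
- ctrl.get_image(name): name is "side" or "top" or "wrist"; returns a dict with "frame" (420x560x3 uint8, red, green, blue), "range_z" (420x560 float32, m along the optical axis (not along the pixel's ray), 0 where there is no reading), "fx", "fy", "cx", "cy" (pixels), "cam_to_world" (4x4, takes a point from camera to world coordinates). Camera axes: x right, y down, z forward; pixel columns grow to the right and rows downward; lengths in m; the calibration is good to about 2 mm. The wrist camera is an equidistant fisheye: a pixel r from the principal point sees the ray r / f radians off the axis. A picture is of the moment at which its call begins.
- ctrl.finish_job(): hands the job in; it is judged then, once.
The state is a dict: "t": time; "q": joint angles; "dq": joint speeds; "effort": joint torques, N m; "tool_pos": TCP position; "tool_rot": TCP orientation; "contact_force": force on the tool from outside, world axes, zero at the start; "wrist_torque": the same for the moment, N m; "opening": finger opening in m; "grip_force": force on a finger pad.
Only numpy, scipy, OpenCV 4.12 (cv2) and the standard library are available. Lean on these libraries where they do the work, as an engineer would, in place of code of your own. Each camera call takes 0.05 s, during which the arm holds its last target. There are 200 camera calls.

## Working session

There is one attempt and no reset: what is moved stays moved. The work goes in short steps, Python scripts to look and compute and a tool call to move; the robot and the scene stay as the last step left them, time stands still between calls to the robot, and variables do not carry over. Pictures are saved under pics/ and viewed, at most 10 in all, crops included, and the job is handed in when it is done.

Besides the shell and the picture viewer there is one more tool, called after "Request:" as a command line: name --argument value ..., lists and objects as JSON in quotes. send_rows: Moves the arm, as the interface text tells. Its arguments: {"type":"object","properties":{"rows":{"type":"array","items":{"type":"array"}},"newtons":{"type":"number"}},"required":["rows"]}

```bash
mkdir -p pics; cat > h.py <<'E'
import numpy as np, cv2
from station import ctrl
def pts(im):
    d=im["range_z"]; v,u=np.mgrid[:d.shape[0],:d.shape[1]]
    P=np.stack([(u-im["cx"])/im["fx"]*d,(v-im["cy"])/im["fy"]*d,d,np.ones_like(d)],-1)
    return (P@np.asarray(im["cam_to_world"]).T)[...,:3]
E
python3 - <<'E'
from h import *
o=ctrl.get_obs(); print(o)
for n in("top","side"):
    im=ctrl.get_image(n); np.savez(n+"0.npz",**im); cv2.imwrite(f"pics/{n}0.png",im["frame"][...,::-1]); print(n,im["fx"],np.round(im["cam_to_world"],3))
E
```

```text
{'t': 0.0, 'q': array([-1.38199617e+00,  5.34018418e-02,  1.61424908e+00,  1.35900351e-05,
        1.47596548e+00, -1.18975878e-01]), 'dq': array([-0.0008208 ,  0.00059907, -0.00104947, -0.00091307, -0.00026122,
        0.00146686]), 'effort': array([ 1.27907384e-03, -3.93680906e+01, -3.70172703e+01, -1.04534425e-05,
        7.00729986e-03,  2.21043365e-05]), 'tool_pos': array([ 0.18924357, -0.59503756,  0.23006194]), 'tool_rot': array([-3.10246839e+00, -4.81235467e-01,  8.96655590e-05]), 'contact_force': array([-0.33479863, -0.11408122,  0.03742991]), 'wrist_torque': array([-0.02334775, -0.01048071, -0.00322034]), 'grip_force': 0.0, 'opening': 0.08539148411409446}
top 499.8019206390027 [[-0.007 -0.984  0.178  0.293]
 [-1.     0.007 -0.002  0.011]
 [ 0.    -0.178 -0.984  1.53 ]
 [ 0.     0.     0.     1.   ]]
side 412.89602332939876 [[-0.982 -0.118  0.15   0.396]
 [-0.191  0.646 -0.739  0.78 ]
 [-0.01  -0.754 -0.656  0.827]
 [ 0.     0.     0.     1.   ]]
```

View pics/top0.png

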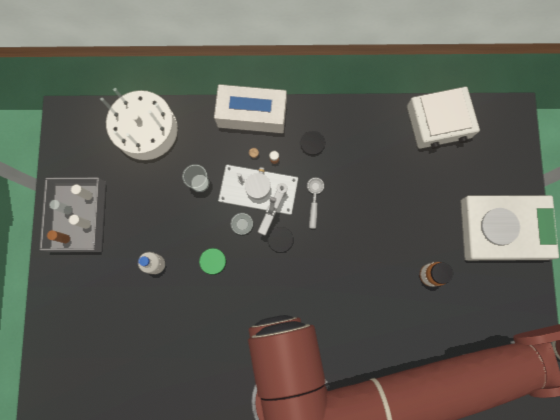

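View pics/side0.png

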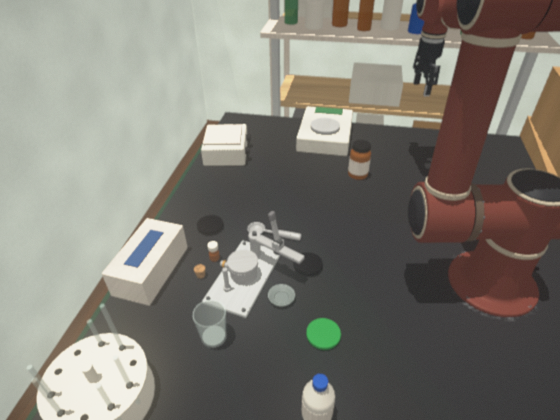

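Top view: holder plate at (258,189), cell with lid at (258,186), strap swung out from about (283,190) to (265,232), and dish at (242,224). The green (212,261) and black (280,239), (312,143) discs are look-alikes. The steel disc on the cell is the lid. I'll confirm in an enlarged crop and fit the plate.

```bash
python3 - <<'E'
from h import *
t=dict(np.load("top0.npz")); s=dict(np.load("side0.npz"))
a=cv2.resize(t["frame"][140:260,170:340],None,fx=4.7,fy=4.7,interpolation=cv2.INTER_CUBIC)[:, :400*2]
b=cv2.resize(s["frame"][200:360,180:350],None,fx=3.5,fy=3.5,interpolation=cv2.INTER_CUBIC)
cv2.imwrite("pics/tc.png",a[...,::-1]); cv2.imwrite("pics/sc.png",b[...,::-1])
P=pts(t); Q=pts(s)
for n,X,im in(("top",P,t),("side",Q,s)):
    c=P[189,258]
    m=(abs(X[...,0]-c[0])<.2)&(abs(X[...,1]-c[1])<.2)
    pl=m&(X[...,2]>.008)&(X[...,2]<.0165)&(im["frame"].min(-1)>150)
    k,l,st,ce=cv2.connectedComponentsWithStats(pl.astype(np.uint8)); 
    q=X[pl][:,:2].astype(np.float32); print(n,c,pl.sum(),cv2.minAreaRect(q),np.median(X[pl][:,2]))
    # strap slab top z=.087
    sp=m&(X[...,2]>.082)&(X[...,2]<.092); q=X[sp][:,:2].astype(np.float32); print("strap",sp.sum(),cv2.minAreaRect(q))
    hi=m&(X[...,2]>.095)&(X[...,2]<.25); h=X[hi]; 
    o=np.argsort(-h[:,2]); print("high",np.round(h[o][::max(1,len(o)//25)],3).tolist())
E
```

```text
top [0.61847298 0.0952683  0.06633457] 1401 ((0.5964301824569702, 0.10301348567008972), (0.39585942029953003, 0.19433949887752533), 80.96669006347656) 0.011758951237599735
strap 364 ((0.6888220906257629, 0.11346028745174408), (0.3011336624622345, 0.31116098165512085), 56.07494354248047)
high [[0.564, 0.05, 0.197], [0.565, 0.052, 0.192], [0.568, 0.055, 0.19], [0.557, 0.042, 0.189], [0.563, 0.042, 0.187], [0.561, 0.042, 0.184], [0.556, 0.042, 0.179], [0.561, 0.056, 0.17], [0.556, 0.053, 0.166], [0.555, 0.051, 0.157], [0.557, 0.057, 0.146], [0.553, 0.051, 0.14], [0.551, 0.046, 0.13], [0.547, 0.052, 0.124], [0.542, 0.058, 0.117], [0.561, 0.061, 0.112], [0.543, 0.049, 0.111], [0.546, 0.049, 0.11], [0.541, 0.058, 0.109], [0.55, 0.044, 0.108], [0.541, 0.055, 0.107], [0.553, 0.041, 0.106], [0.539, 0.058, 0.103], [0.536, 0.052, 0.101], [0.543, 0.067, 0.099], [0.67, 0.25, 0.097]]
side [0.61847298 0.0952683  0.06633457] 1873 ((0.5860971212387085, 0.06729744374752045), (0.3169415593147278, 0.20270024240016937), 80.3814926147461) 0.012462636910213987
strap 603 ((0.6899468898773193, 0.11484134197235107), (0.29535961151123047, 0.31581905484199524), 56.12860107421875)
high [[0.564, 0.054, 0.195], [0.559, 0.045, 0.191], [0.564, 0.058, 0.189], [0.571, 0.057, 0.187], [0.563, 0.061, 0.182], [0.557, 0.045, 0.179], [0.562, 0.059, 0.174], [0.558, 0.051, 0.168], [0.558, 0.053, 0.163], [0.564, 0.06, 0.158], [0.555, 0.056, 0.153], [0.553, 0.053, 0.148], [0.555, 0.059, 0.143], [0.553, 0.057, 0.138], [0.554, 0.061, 0.131], [0.554, 0.063, 0.127], [0.549, 0.053, 0.122], [0.547, 0.051, 0.116], [0.543, 0.057, 0.113], [0.545, 0.048, 0.111], [0.556, 0.07, 0.108], [0.538, 0.058, 0.107], [0.542, 0.065, 0.106], [0.548, 0.071, 0.105], [0.538, 0.055, 0.101], [0.551, 0.069, 0.098], [0.623, 0.025, 0.097], [0.556, 0.067, 0.095]]
```

View pics/tc.png

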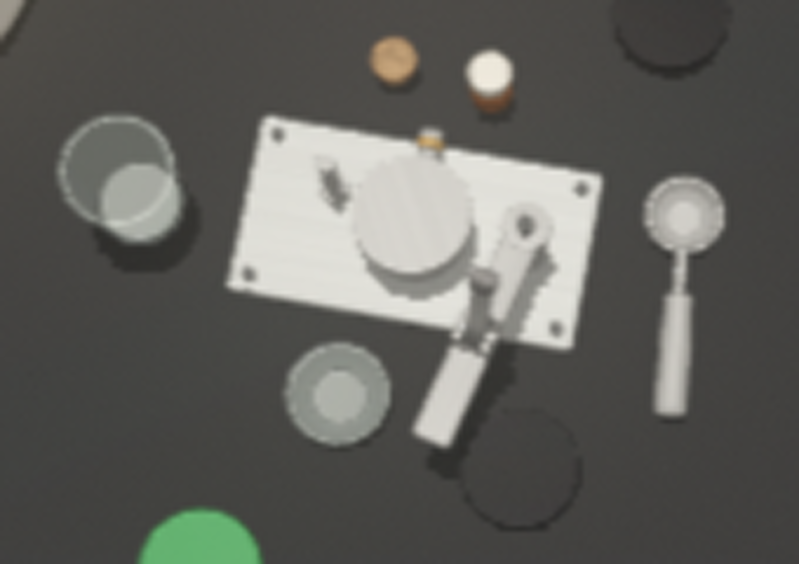

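View pics/sc.png

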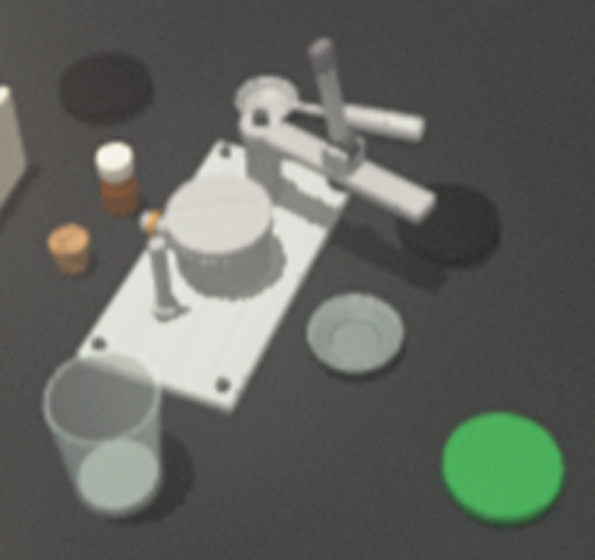

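The crops show the steel lid on the cell (tc 412,214), the strap pivot (526,226) and the strap end (432,438). The lever is nearly upright with its tip at (484,275), and the stop pin is at (325,163). The dish (338,394) lies inside the strap's sweep but is low.

```bash
cat >> h.py <<'E'
def ray(im,u,v,z):
    M=np.asarray(im["cam_to_world"]); d=M[:3,:3]@[(u-im["cx"])/im["fx"],(v-im["cy"])/im["fy"],1]
    return M[:3,3]+d*(z-M[2,3])/d[2]
E
python3 - <<'E'
from h import *
t=dict(np.load("top0.npz"))
f=lambda u,v,z: ray(t,(u+.5)/4.7-.5+170,(v+.5)/4.7-.5+140,z)
C=np.array([f(*p,.012) for p in[(265,117),(602,178),(572,350),(229,288)]]); print(C.round(4)); c=C.mean(0)
y=(C[0]+C[3]-C[1]-C[2]);print("center",c,"len",np.linalg.norm(y)/2)
yaw=np.arctan2(-y[0],y[1]); print("yaw",yaw)
R=np.array([[np.cos(yaw),-np.sin(yaw)],[np.sin(yaw),np.cos(yaw)]])
h=c[:2]+R@[0,-.075]; pin=c[:2]+R@[.018,.058]
print("hinge",h,"pin",pin,"pivot pix",f(526,226,.09),"lid",f(412,214,.065),"pinpix",f(325,163,.085))
e=f(432,440,.087); d=e[:2]-h; print("end",e,np.linalg.norm(d),"strap",np.arctan2(-d[0],d[1])-yaw)
for n,p,z in(("dish",(338,394),.016),("beaker",(116,168),.09),("vial",(490,72),.055),("cork",(394,60),.028)): print(n,f(*p,z))
P=pts(t);m=(abs(P[...,0]-.56)<.12)&(abs(P[...,1]-.08)<.15)
sp=m&(P[...,2]>.079)&(P[...,2]<.095);q=P[sp][:,:2];q=q[(q-h)@d/np.linalg.norm(d)>0.02]
q=q[np.abs((q-h)@[-d[1],d[0]])/np.linalg.norm(d)<.025]
v,_=0,0;l=cv2.fitLine(q.astype(np.float32),cv2.DIST_HUBER,0,.01,.01).ravel();print("fit",len(q),l,np.arctan2(l[0],-l[1]),)
E
```

```text
[[ 0.7099  0.199   0.012 ]
 [ 0.6665 -0.0254  0.012 ]
 [ 0.5508 -0.0044  0.012 ]
 [ 0.5938  0.221   0.012 ]]
center [0.63023561 0.09756986 0.012     ] len 0.229028613125786
yaw -0.1899478788557076
hinge [0.61607503 0.0239188 ] pin [0.65886271 0.15112814] pivot pix [0.61666234 0.02454213 0.09      ] lid [0.63065766 0.09758666 0.065     ] pinpix [0.65952878 0.15156521 0.085     ]
end [0.48220575 0.08343155 0.087     ] 0.1465017090134936 strap 1.342424514190907
dish [0.52212875 0.1482775  0.016     ]
beaker [0.65596687 0.28278043 0.09      ]
vial [0.72729388 0.04775275 0.055     ]
cork [0.74394695 0.11206565 0.028     ]
fit 251 [ 0.89764434 -0.4407206   0.54219705  0.05395185] 1.114395
```

```bash
cat >> h.py <<'E'
from scipy.spatial.transform import Rotation as Ro
HX=np.array([.6163,.0242]); YAW=-.19
def pose():
    o=ctrl.get_obs(); R=Ro.from_rotvec(o["tool_rot"]).as_matrix(); return np.array(o["tool_pos"]),np.arctan2(R[1,1],R[0,1])
def plan(wps,p=None,psi=None,op=0):
    """wps: (x,y,z,psi of tool y,rows); rows rounded, remainders carried on"""
    if p is None: p,psi=pose()
    for x,y,z,ps,n in wps:
        p0,s0=p.copy(),psi
        for k in range(1,n+1):
            t=p0+(np.array([x,y,z])-p0)*k/n; ts=s0+(ps-s0)*k/n
            R=np.array([[-np.sin(psi),np.cos(psi),0],[np.cos(psi),np.sin(psi),0],[0,0,-1]]) # columns tool x,y,z
            R[:,0]=np.cross(R[:,1],R[:,2])if False else R[:,0]
            Y=np.array([np.cos(psi),np.sin(psi),0]);Z=np.array([0,0,-1.]);X=np.cross(Y,Z);R=np.stack([X,Y,Z],1)
            s=np.round(R.T@(t-p)*100,1); g=np.round(-np.degrees(ts-psi),0)
            print([op,s.tolist(),g],end=","); p=p+R@s/100; psi-=np.radians(g)
        print()
    print("end",p.round(4),round(psi,3))
def side(th,r,off): # point beside strap, off on the closing (-x) side
    a=YAW+th; return HX+r*np.array([-np.sin(a),np.cos(a)])-off*np.array([np.cos(a),np.sin(a)]),a
E
sed -i '/R=np.array(\[\[-np.sin(psi)/d; /if False else/d' h.py
python3 - <<'E'
from h import *
print(pose())
q,a=side(1.32,.138,.045); print(q,a)
plan([(*q,.22,a,14)]) 
E
```

```text
(array([ 0.18923556, -0.59508601,  0.23018949]), np.float64(-1.2630408105105755))
[0.47229143 0.0423805 ] 1.1300000000000001
[0, [3.3, -3.7, 0.1], np.float64(-10.0)],[0, [3.9, -3.1, 0.0], np.float64(-10.0)],[0, [4.4, -2.4, 0.1], np.float64(-9.0)],[0, [4.7, -1.6, 0.1], np.float64(-10.0)],[0, [4.9, -0.9, 0.1], np.float64(-10.0)],[0, [5.0, 0.1, 0.0], np.float64(-10.0)],[0, [4.9, 0.9, 0.1], np.float64(-10.0)],[0, [4.7, 1.8, 0.1], np.float64(-9.0)],[0, [4.3, 2.4, 0.1], np.float64(-10.0)],[0, [3.8, 3.2, 0.0], np.float64(-10.0)],[0, [3.3, 3.8, 0.1], np.float64(-10.0)],[0, [2.5, 4.3, 0.1], np.float64(-10.0)],[0, [1.7, 4.6, 0.0], np.float64(-9.0)],[0, [1.0, 4.9, 0.1], np.float64(-10.0)],
end [0.4723 0.042  0.2202] 1.128
```

Request:
send_rows --rows '[[0,[3.3,-3.7,0.1],-10],[0,[3.9,-3.1,0],-10],[0,[4.4,-2.4,0.1],-9],[0,[4.7,-1.6,0.1],-10],[0,[4.9,-0.9,0.1],-10],[0,[5.0,0.1,0],-10],[0,[4.9,0.9,0.1],-10],[0,[4.7,1.8,0.1],-9],[0,[4.3,2.4,0.1],-10],[0,[3.8,3.2,0],-10]]'

```text
t: 1.35
tool_pos: [0.3919, -0.1389, 0.2238]
tool_rot: [-1.666, -2.663, -0.0]
contact_force: [0.2, -0.2, -0.2]
opening: 0.0
grip_force: 0.0
```

Request:
send_rows --rows '[[0,[3.3,3.8,0.1],-10],[0,[2.5,4.3,0.1],-10],[0,[1.7,4.6,0],-9],[0,[1.0,4.9,0.1],-10],[0,[0,0,0],0],[0,[0,0,0],0]]'

```text
t: 2.1
tool_pos: [0.472, 0.0414, 0.2208]
tool_rot: [-0.69, -3.064, 0.001]
contact_force: [0.3, -0.1, -0.4]
opening: -0.0
grip_force: 0.0
```

```bash
python3 - <<'E'
from h import *
print(pose(),ctrl.get_obs()["q"].round(2))
q,a=side(1.32,.138,.045)
plan([(*q,.07,a,4),(*q,.07,a,1)]) 
E
```

```text
(array([0.47199657, 0.04141825, 0.22078847]), np.float64(1.1278370829535915)) [-0.07 -0.32  1.96 -0.    1.49 -1.2 ]
[0, [0.0, 0.0, 3.8], np.float64(-0.0)],[0, [0.0, 0.0, 3.7], np.float64(-0.0)],[0, [0.0, 0.1, 3.8], np.float64(-0.0)],[0, [0.0, -0.0, 3.8], np.float64(-0.0)],
[0, [0.0, -0.0, -0.0], np.float64(-0.0)],
end [0.4724 0.0423 0.0698] 1.128
```

Request:
send_rows --rows '[[0,[0,0,3.8],0],[0,[0,0,3.7],0],[0,[0,0.1,3.8],0],[0,[0,0,3.8],0],[0,[0,0,0],0]]'

```text
t: 2.72
tool_pos: [0.4696, 0.0414, 0.067]
tool_rot: [-0.692, -3.057, 0.002]
contact_force: [0.1, -0.0, 1.1]
opening: -0.0001
grip_force: 0.0
```

```bash
python3 - <<'E'
from h import *
print(pose(),ctrl.get_obs()["contact_force"])
W=[]
for th,n in[(1.32,2)]+[(t,1) for t in np.linspace(1.32,.12,19)[1:]]:
    q,a=side(th,.138,.0265); W.append((*q,.07,a,n))
plan(W)
E
```

```text
(array([0.46956149, 0.04136645, 0.06704793]), np.float64(1.1254158283416795)) [ 0.07578283 -0.03248246  1.13697476]
[0, [-0.1, 1.0, -0.1], np.float64(-0.0)],[0, [-0.1, 1.1, -0.2], np.float64(-0.0)],
[0, [0.2, 0.9, 0.0], np.float64(4.0)],
[0, [0.1, 0.9, 0.0], np.float64(3.0)],
[0, [0.1, 0.9, 0.0], np.float64(4.0)],
[0, [0.2, 1.0, 0.0], np.float64(4.0)],
[0, [0.1, 0.9, 0.0], np.float64(4.0)],
[0, [0.2, 0.9, 0.0], np.float64(4.0)],
[0, [0.1, 0.9, 0.0], np.float64(3.0)],
[0, [0.2, 1.0, 0.0], np.float64(4.0)],
[0, [0.1, 0.9, 0.0], np.float64(4.0)],
[0, [0.2, 0.9, 0.0], np.float64(4.0)],
[0, [0.1, 0.9, 0.0], np.float64(4.0)],
[0, [0.2, 1.0, 0.0], np.float64(4.0)],
[0, [0.1, 0.9, 0.0], np.float64(3.0)],
[0, [0.1, 0.9, 0.0], np.float64(4.0)],
[0, [0.2, 0.9, 0.0], np.float64(4.0)],
[0, [0.1, 1.0, 0.0], np.float64(4.0)],
[0, [0.2, 0.9, 0.0], np.float64(4.0)],
[0, [0.1, 0.9, 0.0], np.float64(3.0)],
end [0.5994 0.1634 0.07  ] -0.061
```

Request:
send_rows --rows '[[0,[0,1.0,0],0],[0,[0,1.0,0],0],[0,[0.2,0.9,0],4],[0,[0.1,0.9,0],3],[0,[0.1,0.9,0],4],[0,[0.2,1.0,0],4],[0,[0.1,0.9,0],4],[0,[0.2,0.9,0],4]]'

```text
t: 3.72
tool_pos: [0.5068, 0.1111, 0.0722]
tool_rot: [1.288, 2.862, 0.001]
contact_force: [0.3, -2.2, 1.0]
opening: -0.0
grip_force: 0.8
```

```bash
python3 - <<'E'
from h import *
print(pose(),ctrl.get_obs()["contact_force"])
im=ctrl.get_image("top"); cv2.imwrite("pics/t1.png",cv2.resize(im["frame"][140:260,170:340],None,fx=3.5,fy=3.5,interpolation=cv2.INTER_CUBIC)[...,::-1])
p=pose()[0][:2]-HX; r=np.linalg.norm(p)
# finger angle about hinge -> strap angle with half-thickness .0265
print("r",np.sqrt(r*r-.0265**2),"theta",np.arctan2(-p[0],p[1])-YAW-np.arcsin(.0265/r))
E
```

```text
(array([0.50675116, 0.11113466, 0.0722487 ]), np.float64(0.7250156627124058)) [ 0.34360051 -2.1980893   0.96896743]
r 0.1374985205799681 theta 0.8933492485116461
```

View pics/t1.png

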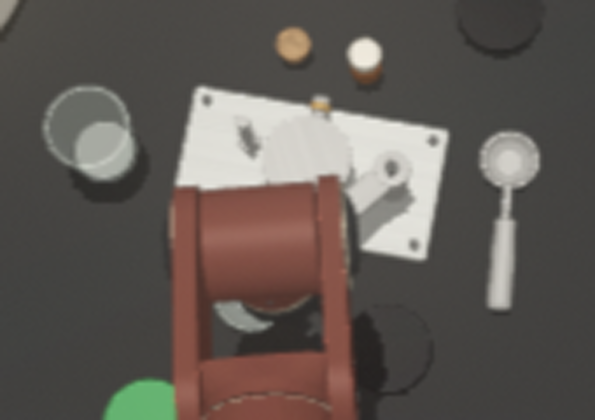

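The strap is swinging with the finger (its root now points towards the wrist). Continuing.

```bash
python3 - <<'E'
from h import *
W=[]
for th in np.linspace(.88,.1,13)[1:]:
    q,a=side(th,.138,.0265); W.append((*q,.07,a,1))
plan(W)
E
```

```text
[0, [0.2, 1.1, 0.2], np.float64(6.0)],
[0, [0.1, 0.9, 0.0], np.float64(3.0)],
[0, [0.2, 0.9, 0.0], np.float64(4.0)],
[0, [0.1, 0.9, 0.0], np.float64(4.0)],
[0, [0.2, 0.9, 0.0], np.float64(4.0)],
[0, [0.1, 0.9, 0.0], np.float64(3.0)],
[0, [0.2, 0.9, 0.0], np.float64(4.0)],
[0, [0.1, 0.9, 0.0], np.float64(4.0)],
[0, [0.1, 0.9, 0.0], np.float64(3.0)],
[0, [0.2, 0.9, 0.0], np.float64(4.0)],
[0, [0.1, 0.9, 0.0], np.float64(4.0)],
[0, [0.2, 0.9, 0.0], np.float64(4.0)],
end [0.6022 0.1644 0.0703] -0.096
```

Request:
send_rows --rows '[[0,[0.2,1.1,0.1],6],[0,[0.1,0.9,0],3],[0,[0.2,0.9,0],4],[0,[0.1,0.9,0],4],[0,[0.2,0.9,0],4],[0,[0.1,0.9,0],3],[0,[0.2,0.9,0],4],[0,[0.1,0.9,0],4],[0,[0.1,0.9,0],3],[0,[0.2,0.9,0],4]]'

```text
t: 5.03
tool_pos: [0.5827, 0.1608, 0.0705]
tool_rot: [2.17, 2.271, 0.001]
contact_force: [-1.2, -0.3, 1.0]
opening: 0.0
grip_force: 0.8
```

Request:
send_rows --rows '[[0,[0.1,0.9,0],4],[0,[0.1,0.7,0],4],[0,[0,0.3,0],0],[0,[0,0,0],0]]'

```text
t: 5.52
tool_pos: [0.6016, 0.1623, 0.0701]
tool_rot: [2.32, 2.116, 0.002]
contact_force: [0.0, 1.0, -1.2]
opening: 0.0005
grip_force: 0.0
```

```bash
cat >> h.py <<'E'
def th():
    p=pose()[0][:2]-HX; r=np.linalg.norm(p)
    print(pose(),ctrl.get_obs()["contact_force"].round(1),"r",np.sqrt(r*r-.0265**2),"theta",np.arctan2(-p[0],p[1])-YAW-np.arcsin(.0265/r))
E
python3 -c "
from h import *
th()"
```

```text
(array([0.60164295, 0.16226006, 0.07006215]), np.float64(-0.09197722837809381)) [ 0.   1.  -1.2] r 0.1362833742796771 theta 0.10371690005973999
```

Request:
send_rows --rows '[[0,[0,0.3,0],2],[0,[0.1,0.3,0],2],[0,[0,0.3,0],1],[0,[0,0.3,0],1],[0,[0,0,0],0]]'

```text
t: 6.15
tool_pos: [0.6133, 0.1611, 0.0692]
tool_rot: [2.43, 1.99, 0.0]
contact_force: [-0.6, 0.6, 0.3]
opening: -0.0001
grip_force: 0.1
```

Request:
send_rows --rows '[[0,[0,0.2,0],0],[0,[0,0,0],0]]'

```text
t: 6.4
tool_pos: [0.6151, 0.1608, 0.0692]
tool_rot: [2.43, 1.99, 0.0]
contact_force: [-0.1, 0.9, -0.8]
opening: 0.0001
grip_force: 0.4
```

```bash
python3 -c "
from h import *
th()"
```

```text
(array([0.61508238, 0.16081289, 0.06924267]), np.float64(-0.19836343735431294)) [-0.1  0.9 -0.8] r 0.134023559378851 theta 0.0037041980267705776
```

Request:
send_rows --rows '[[0,[0,0.2,0],0],[0,[0,0,0],0]]'

```text
t: 6.65
tool_pos: [0.616, 0.1607, 0.0692]
tool_rot: [-2.429, -1.99, 0.003]
contact_force: [-4.2, 1.8, 2.5]
opening: 0.0001
grip_force: 2.5
```

Request:
send_rows --rows '[[0,[0,0.2,0],0],[0,[0,0,0],0]]'

```text
t: 6.9
tool_pos: [0.6161, 0.1607, 0.0691]
tool_rot: [-2.426, -1.988, 0.009]
contact_force: [-11.3, 2.7, 7.7]
opening: -0.0005
grip_force: 6.0
```

Request:
send_rows --rows '[[0,[0,0.2,0],0],[0,[0,0,0],0]]'

```text
t: 7.15
tool_pos: [0.6163, 0.1607, 0.0691]
tool_rot: [-2.423, -1.986, 0.014]
contact_force: [-17.8, 3.5, 12.2]
opening: -0.0003
grip_force: 9.4
```

Against the hard stop (17 N, no further motion). Backing off and rising.

Request:
send_rows --rows '[[0,[0,-1.5,0],0],[0,[0,-2,0],0],[0,[0,0,-5],0],[0,[0,0,-5],0],[0,[0,0,-5],0],[0,[0,0,-5],0],[0,[0,0,0],0],[0,[0,0,0],0]]'

```text
t: 8.15
tool_pos: [0.5865, 0.1664, 0.2689]
tool_rot: [2.43, 1.99, 0.0]
contact_force: [0.1, -0.1, -0.5]
opening: 0.0001
grip_force: 0.0
```

```bash
python3 - <<'E'
from h import *
print(pose())
im=ctrl.get_image("side"); cv2.imwrite("pics/s1.png",cv2.resize(im["frame"][180:350,150:350],None,fx=3.5,fy=3.5,interpolation=cv2.INTER_CUBIC)[...,::-1])
Q=pts(im); u=np.array([.189,.982]); n=np.array([.982,-.189])
D=Q[...,:2]-HX; s=D@u; x=D@n; z=Q[...,2]
m=(abs(x)<.03)&(s>.0)&(s<.16)&(z>.095)&(z<.2); o=np.argsort(-z[m])
print(np.round(np.stack([s[m],x[m],z[m]],1)[o][::max(1,m.sum()//20)],3).tolist())
m=(abs(x)<.04)&(s>.1)&(s<.16)&(z>.083)&(z<.091); print("strap x",m.sum(),np.percentile(x[m],[2,50,98]))
E
```

```text
(array([0.58645138, 0.1664094 , 0.26889375]), np.float64(-0.19858350579947426))
[[0.062, 0.002, 0.192], [0.065, -0.002, 0.189], [0.067, -0.0, 0.184], [0.065, 0.001, 0.179], [0.068, -0.002, 0.176], [0.066, -0.006, 0.169], [0.067, -0.001, 0.163], [0.072, -0.003, 0.157], [0.067, -0.005, 0.151], [0.068, -0.005, 0.145], [0.074, 0.0, 0.139], [0.078, 0.002, 0.131], [0.077, -0.006, 0.126], [0.078, -0.003, 0.119], [0.08, -0.004, 0.115], [0.085, -0.0, 0.111], [0.076, -0.007, 0.109], [0.088, -0.009, 0.107], [0.077, 0.015, 0.106], [0.089, -0.007, 0.104], [0.069, -0.011, 0.1], [0.002, 0.007, 0.096]]
strap x 183 [-0.01123695  0.00027662  0.02058084]
```

View pics/s1.png

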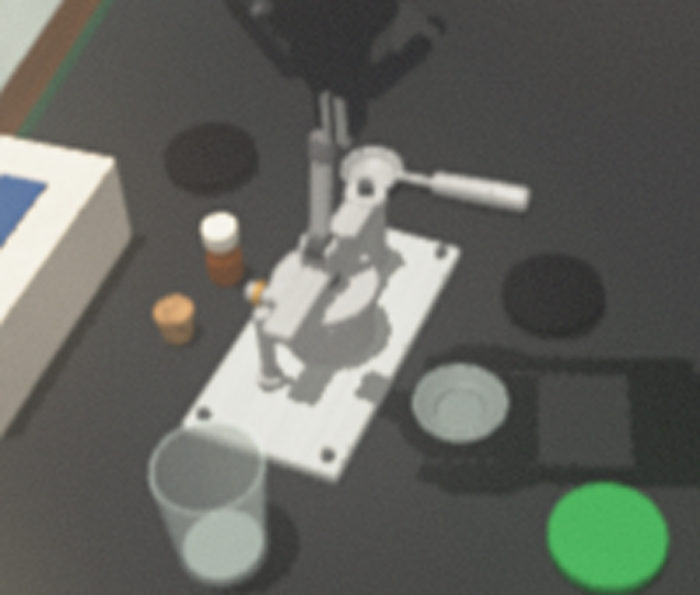

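Strap is home at the pin (crop 262,315) and the lever is upright at (318,190) on the strap's plane. Next, go behind the lever.

```bash
python3 - <<'E'
from h import *
u=np.array([.189,.982])
def S(s,z,n): q=HX+s*u; return (*q,z,YAW,n)
W=[S(.018,.265,4),S(.018,.175,3)]
plan(W)
p=np.array([*(HX+.018*u),.175])
W=[S(.018,.175,1)]
for i,e in enumerate(np.linspace(1.75,.1,18)):
    W.append(S(.075+.08*np.cos(e)-.006*np.sin(e)-.011,.103+.08*np.sin(e)+.006*np.cos(e),2 if i==0 else 1))
plan(W,p,YAW)
E
```

```text
[0, [-2.9, 1.4, 0.1], np.float64(-0.0)],[0, [-2.9, 1.5, 0.0], np.float64(-0.0)],[0, [-2.9, 1.4, 0.1], np.float64(-0.0)],[0, [-2.8, 1.5, 0.1], np.float64(-0.0)],
[0, [-0.0, -0.0, 3.0], np.float64(-0.0)],[0, [-0.0, -0.0, 3.0], np.float64(-0.0)],[0, [-0.0, -0.0, 3.0], np.float64(-0.0)],
end [0.6201 0.0422 0.1746] -0.198
[0, [0.0, 0.0, 0.0], np.float64(-0.0)],
[0, [1.3, 0.0, -0.3], np.float64(-0.0)],[0, [1.3, 0.0, -0.3], np.float64(-0.0)],
[0, [0.7, 0.0, -0.1], np.float64(-0.0)],
[0, [0.8, 0.0, -0.1], np.float64(-0.0)],
[0, [0.8, 0.0, -0.0], np.float64(-0.0)],
[0, [0.8, 0.0, 0.0], np.float64(-0.0)],
[0, [0.7, 0.0, 0.2], np.float64(-0.0)],
[0, [0.8, 0.0, 0.2], np.float64(-0.0)],
[0, [0.7, 0.0, 0.3], np.float64(-0.0)],
[0, [0.7, 0.0, 0.3], np.float64(-0.0)],
[0, [0.7, 0.0, 0.5], np.float64(-0.0)],
[0, [0.6, 0.0, 0.5], np.float64(-0.0)],
[0, [0.5, 0.0, 0.5], np.float64(-0.0)],
[0, [0.5, 0.0, 0.6], np.float64(-0.0)],
[0, [0.5, 0.0, 0.6], np.float64(-0.0)],
[0, [0.4, 0.0, 0.7], np.float64(-0.0)],
[0, [0.3, 0.0, 0.7], np.float64(-0.0)],
[0, [0.2, 0.0, 0.7], np.float64(-0.0)],
[0, [0.2, 0.0, 0.8], np.float64(-0.0)],
end [0.6433 0.1646 0.117 ] -0.19
```

Request:
send_rows --rows '[[0,[-2.9,1.4,0.1],0],[0,[-2.9,1.5,0],0],[0,[-2.9,1.4,0.1],0],[0,[-2.8,1.5,0.1],0],[0,[0,0,0],0],[0,[0,0,3],0],[0,[0,0,3],0],[0,[0,0,3],0],[0,[0,0,0],0]]'

```text
t: 9.32
tool_pos: [0.6177, 0.0434, 0.1715]
tool_rot: [-2.425, -1.988, 0.01]
contact_force: [-0.2, -0.3, -0.5]
opening: -0.0001
grip_force: 0.0
```

Request:
send_rows --rows '[[0,[1.3,0,-0.1],0],[0,[1.3,0,-0.2],0],[0,[0.7,0,-0.1],0],[0,[0.8,0,-0.1],0],[0,[0.8,0,0],0],[0,[0.8,0,0],0],[0,[0.7,0,0.2],0],[0,[0.8,0,0.2],0]]'

```text
t: 10.32
tool_pos: [0.635, 0.1135, 0.1772]
tool_rot: [-2.431, -1.99, -0.0]
contact_force: [0.4, -1.6, 0.6]
opening: -0.0002
grip_force: 1.0
```

```bash
python3 - <<'E'
from h import *
p,s=pose(); print(p,s,"s,x",(p[:2]-HX)@[.189,.982],(p[:2]-HX)@[.982,-.189])
u=np.array([.189,.982])
def S(s,z,n): q=HX+s*u; return (*q,z,YAW,n)
W=[S(.075+.08*np.cos(e)-.006*np.sin(e)-.011,.103+.08*np.sin(e)+.006*np.cos(e),1) for e in np.linspace(1.2,.1,12)]
plan(W)
E
```

```text
[0.63504301 0.1135069  0.17715207] -0.1984719257433637 s,x 0.09124180778324867 0.0015266267805099307
[0, [-0.4, -0.1, -0.3], np.float64(-0.0)],
[0, [0.8, -0.1, 0.3], np.float64(-0.0)],
[0, [0.7, 0.0, 0.4], np.float64(-0.0)],
[0, [0.7, 0.0, 0.4], np.float64(-0.0)],
[0, [0.6, 0.0, 0.5], np.float64(-0.0)],
[0, [0.6, 0.0, 0.5], np.float64(-0.0)],
[0, [0.5, 0.0, 0.6], np.float64(-0.0)],
[0, [0.5, 0.0, 0.7], np.float64(-0.0)],
[0, [0.4, 0.0, 0.6], np.float64(-0.0)],
[0, [0.3, 0.0, 0.8], np.float64(-0.0)],
[0, [0.3, 0.0, 0.7], np.float64(-0.0)],
[0, [0.2, 0.0, 0.8], np.float64(-0.0)],
end [0.6433 0.1649 0.1172] -0.198
```

Request:
send_rows --rows '[[0,[0.4,-0.1,0.1],0],[0,[0.7,0,0.4],0],[0,[0.7,0,0.4],0],[0,[0.6,0,0.5],0],[0,[0.6,0,0.5],0],[0,[0.5,0,0.6],0],[0,[0.5,0,0.7],0],[0,[0.4,0,0.6],0]]'

```text
t: 11.32
tool_pos: [0.6426, 0.1568, 0.1387]
tool_rot: [-2.43, -1.991, 0.0]
contact_force: [-0.2, -0.6, 2.0]
opening: 0.0001
grip_force: 1.1
```

```bash
python3 - <<'E'
from h import *
p,s=pose(); c=np.array([(p[:2]-HX)@[.189,.982]+.011-.075,p[2]-.103]); print(p,s,"x",(p[:2]-HX)@[.982,-.189],"corner",c,np.linalg.norm(c),np.arctan2(c[1],c[0]),ctrl.get_obs()["contact_force"])
E
```

```text
[0.6426038  0.15675996 0.13869848] -0.198261112298087 x 0.0007764989326234026 corner [0.0711453  0.03569848] 0.07959921555571987 0.4650615179501653 [-0.23287281 -0.60197888  1.99397777]
```

Now e ≈ 0.39. Keep following it down.

Request:
send_rows --rows '[[0,[0.3,0,0.7],0],[0,[0.2,0,0.7],0],[0,[0.1,0,0.7],0],[0,[0,0,0.3],0],[0,[0,0,0],0]]'

```text
t: 11.95
tool_pos: [0.6435, 0.1619, 0.1148]
tool_rot: [2.43, 1.99, -0.002]
contact_force: [0.3, 1.1, 1.1]
opening: -0.0003
grip_force: 0.4
```

Request:
send_rows --rows '[[0,[0,0,0.2],0],[0,[0,0,0],0]]'

```text
t: 12.2
tool_pos: [0.6436, 0.1621, 0.1132]
tool_rot: [-2.43, -1.99, 0.001]
contact_force: [-1.0, 1.9, 2.3]
opening: 0.0001
grip_force: 1.0
```

Request:
send_rows --rows '[[0,[0,0,0.2],0],[0,[0,0,0],0]]'

```text
t: 12.45
tool_pos: [0.6438, 0.1622, 0.1125]
tool_rot: [-2.43, -1.991, 0.0]
contact_force: [-2.8, 0.1, 7.6]
opening: -0.0001
grip_force: 3.7
```

Request:
send_rows --rows '[[0,[0,0,0.2],0],[0,[0,0,0],0]]'

```text
t: 12.7
tool_pos: [0.644, 0.1622, 0.1122]
tool_rot: [2.43, 1.991, -0.0]
contact_force: [-6.6, -0.9, 13.7]
opening: -0.0003
grip_force: 6.8
```

Request:
send_rows --rows '[[0,[0,0,0.2],0],[0,[0,0,0],0],[0,[0,0,0],0]]'

```text
t: 13.08
tool_pos: [0.6442, 0.1622, 0.1119]
tool_rot: [2.43, 1.991, 0.0]
contact_force: [-10.7, -1.3, 19.2]
opening: 0.0001
grip_force: 9.9
```

Lever at its hard stop. Rising straight up, well clear, then checking.

Request:
send_rows --rows '[[0,[0,0,-0.8],0],[0,[0,0,-3],0],[0,[0,0,-5],0],[0,[0,0,-5],0],[0,[0,-6,0],0],[0,[0,-6,0],0],[0,[0,-6,0],0],[0,[0,0,0],0],[0,[0,0,0],0]]'

```text
t: 14.2
tool_pos: [0.4675, 0.1975, 0.2451]
tool_rot: [2.43, 1.99, 0.0]
contact_force: [0.7, -0.2, 0.7]
opening: -0.0002
grip_force: 0.0
```

```bash
python3 - <<'E'
from h import *
print(pose()[0],ctrl.get_obs()["contact_force"])
im=ctrl.get_image("side"); cv2.imwrite("pics/s2.png",cv2.resize(im["frame"][180:350,150:350],None,fx=3.5,fy=3.5,interpolation=cv2.INTER_CUBIC)[...,::-1])
Q=pts(im); D=Q[...,:2]-HX; s=D@[.189,.982]; x=D@[.982,-.189]; z=Q[...,2]
m=(abs(x)<.008)&(s>.09)&(s<.165)&(z>.095)&(z<.2)
for a in np.arange(.09,.17,.015):
    k=m&(s>a)&(s<a+.015); print(round(a,3),k.sum(),np.median(z[k]).round(4),np.median(x[k]).round(4))
m=(abs(x)<.04)&(s>.1)&(s<.148)&(z>.083)&(z<.091); print("strap x",np.percentile(x[m],[2,50,98]))
E
```

```text
[0.46752661 0.19752327 0.24514169] [ 0.65533789 -0.19554072  0.66308359]
0.09 32 0.1077 -0.0008
0.105 31 0.1087 -0.0003
0.12 30 0.1099 -0.0015
0.135 30 0.1107 -0.0006
0.15 35 0.1132 -0.0008
0.165 0 nan nan
strap x [-0.01131324 -0.00553452  0.00603344]
  return _methods._mean(a, axis=axis, dtype=dtype,
  ret = ret.dtype.type(ret / rcount)
```

View pics/s2.png

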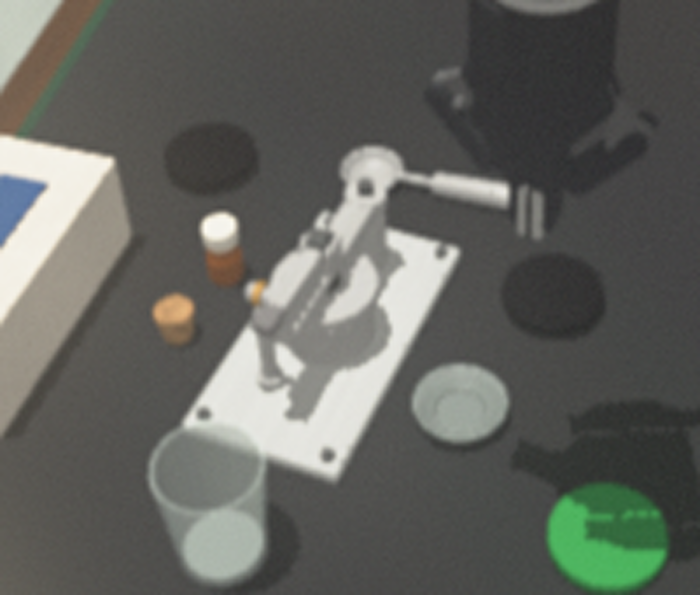

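The lever lies down along the strap (crop 270,310 to 320,238) with a measured slope of about 0.06 rad, close to its 0.05 stop. The strap is at the pin, the lid is seated and the bystanders are unmoved. Handing in.

```bash
python3 -c "
from station import ctrl
print(ctrl.finish_job())"
```

```text
the job is handed in; nothing more can be done
None
```

The clamp is closed and the job handed in at about 14 s: I pushed the strap home against its stop pin first, then the cam lever fully down to its stop; the last picture shows the lid seated and the surrounding items unmoved.

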